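# Pin a specimen mount into its holder and show it to the inspection camera

## Task

While the black-handled holder still lies in its cradle, take the red-headed pin from the grey stand and push it fully home through the holder's socket and the brass tongue of the specimen mount, and let go of it. Then lift the pinned holder out of the cradle by its black handle and show the specimen to the inspection camera: upright, squarely facing the lens, its middle at lens height and 150 mm straight in front of the lens. Finish while holding it still there (do not put it down or let go); do not touch the camera, and leave the flask, the dropper bottle and the tape roll where they are.

Things in the scene. Friction and masses are not known exactly. Their poses are not given: they have to be found in the camera images.
- cradle: fixed cradle: dark base plate 215 x 74 x 8 mm with low aluminium saddles; origin on the table under the holder's pin hole. It carries the holder along its x axis, underside 40 mm above the table, about 1.5 mm play to the lips (8 mm high at the socket, 12 mm at the tail); the holder lifts straight up. Nothing stands beside the handle between x = -100 and -25 mm
- holder: loose holder, about 0.14 kg, 143 mm long; x points from handle to specimen, z up; origin on the vertical pin hole's axis, at the underside. Aluminium socket (square tube, x = -23 to 23 mm, 42 wide, 25 high, plates 6 mm) with a 13 mm hole through its top and bottom; black handle bar x = -23 to -120 mm, 24 wide (y), 25 high
- socket_hole (a point): mouth of the pin hole, middle of the socket's top face, 25 mm above the holder's underside (65 mm above the table in the cradle)
- handle_grip (a point): centre of the black handle where it is best gripped, across its 24 mm width: x = -66 mm, 12.5 mm above the holder's underside (52.5 mm above the table in the cradle)
- mount: loose specimen mount, 0.06 kg: brass tongue 30 wide, 12 thick, already in the holder's socket (1 mm play), its own 13 mm hole under the socket's; upright grey card 64 wide, 66 high, 5 thick on the tongue's far end, 64 to 69 mm from the hole. Origin: on the hole's axis, underside of the tongue, 6 mm above the holder's; axes parallel to the holder's
- specimen (a point): the middle of the brown shell plate (39 x 57 mm) fixed on the card's far face, which looks along the mount's +x: 74.5 mm ahead of the hole axis, 33 mm above the tongue's underside, so 140.5 mm ahead of handle_grip and 26.5 mm above it
- pin: loose steel pin, 0.04 kg, upright in the grey stand: shaft 10 mm diameter, 32 long, tapered foot; collar 22 mm diameter, 4 thick; red round head 16 mm diameter, 38 high (36 to 74 mm above the foot). Origin: centre of the foot, z along the pin. Home when the collar lies on the socket's top; the foot then sticks out 7 mm below the holder, in free room
- pin_collar (a point): centre of the underside of the pin's collar, 32 mm above its foot
- pin_stand: fixed grey block 54 x 54 x 40 mm with a 13 mm hole in the middle of its top in which the pin stands, the collar lying on the block's top, 40 mm above the table; origin at the middle of its underside
- camera_stand: fixed inspection camera: round dark foot (100 mm diameter) and steel post 305 mm high, with a white camera head with a black lens (38 mm diameter) clamped on the post at a height that varies; origin at the middle of the foot's underside; the lens looks level, along the stand's -x
- lens (a point): middle of the front of the lens, 75 mm ahead of the post, 160 to 220 mm above the table; its x axis points backward from the lens into the camera, z up
- view_point (a point): the point 150 mm straight in front of the lens, at lens height, where the middle of the specimen (point specimen) must be held; its axes are those of the lens: when the specimen squarely faces the lens, the mount's and holder's x and z axes are parallel to this point's x and z axes
- stoppered_flask: bystander: clear glass flask with a stopper, 79 mm diameter, 149 high, loose; origin at the middle of its underside
- dropper_bottle: bystander: small brown bottle with a black dropper, 56 mm diameter, 162 high, loose; origin at the middle of its underside
- tape_roll: bystander: pale green roll of tape lying flat, 67 mm diameter, 19 high, loose; origin at the middle of its underside

How it is judged:
On the way:
1. the pin is home through socket and tongue and let go, the holder still in its cradle (distance between pin_collar and socket_hole below 0.006 m and angle between the z axis of pin and the z axis of holder, either way round below 0.15 rad and contact force between the fingers and pin below 0.1 N and distance of holder from where it was at the start of the episode below 0.01 m), for 0.2 s.
At the end, for the whole second after the job is handed in: Specimen within 25 mm of the point 150 mm before the lens, upright and facing it within 0.17 rad, card toward the lens; pin home (collar within 6 mm of the hole mouth), mount in its socket; fingers hold only the handle (over 1 N), still (under 30 mm/s); cradle empty (distance between specimen and view_point below 0.025 m and angle between the x axis of mount and the x axis of view_point, either way round below 0.17 rad and x of handle_grip in the frame of view_point below -0.08 m and angle between mount's own z axis and vertical below 0.17 rad and distance between pin_collar and socket_hole below 0.006 m and distance between mount and holder below 0.012 m and contact force between the fingers and holder above 1 N and contact force between the fingers and mount below 0.1 N and contact force between the fingers and pin below 0.1 N and contact force between cradle and anything else below 0.1 N and linear speed of holder below 0.03 m/s); the arm keeps its last pose, push and grip.
It fails at once if the camera or its stand is touched (contact force between camera_stand and anything else above 0.5 N).
It fails at once if the flask, dropper bottle or tape roll is moved by more than 30 mm or tipped (distance of any of stoppered_flask, dropper_bottle, tape_roll from where it was at the start of the episode above 0.03 m or angle between any of stoppered_flask, dropper_bottle's own z axis and vertical above 0.5 rad).
It also fails if it takes over 64 s, if anything falls off the work surface, if the arm or the gripper's body presses on something with over 40 N, if the wrist force passes 120 N, or if a joint passes its speed limit or range.

## Robot

A 6-joint arm with a two-finger parallel gripper is mounted at the origin on the work surface; the furniture and walls round the work are solid. World frame = base frame: x ahead of the robot, y to its left, z up, the work surface at z = 0. Lengths are in m, angles in rad, forces in N, time in s.
With the tool pointing down it reaches from about 0.275 to 0.875 m from the base axis. Payload 12.5 kg.
Tool frame: the origin (TCP) lies at the very end of the fingers, on their centre line; the grasp point (between the pads) lies 19 mm behind it; z points along the fingers, y is the line along which they close (so a half turn about z gives the same grasp; the last joint's range is limited). The gripper opens to 85 mm and grips with 20 to 120 N. Pads are 22 mm wide; open, the fingers measure 114 mm over their backs; the gripper's body (76 mm by 85 mm) begins 54 mm behind the grasp point. The pads swing forward as they close: fully open they stand 13 mm farther back than shut.
Start: joints at [1.105, 0.351, 1.652, -0, 1.139, -0.085], TCP at [0.204, 0.511, 0.231] pointing down, gripper open.
Joint ranges: [-2.75, 2.75], [-0.79, 2.1], [0.01, 2.65], [-1.57, 4.71], [0.07, 3.14], [-2.87, 2.87]. Speed limits (rad/s): [2.22, 2.22, 2.79, 3.14, 3.14, 3.14].

## Interface

Orientations are given as a rotation vector (axis times angle).
In Python, from rig import observe, capture, get_calibration, job_done, recognise, place_of gives the robot as it stands. The module is installed in compiled form; this text tells all that it offers.
- The arm moves only by the tool arm_command, never from a script. Its argument "moves" is text: rows parted by semicolons, each of 5 numbers parted by spaces: the opening, from 0 (shut) to 1 (fully open), then the shift along the tool's x, y, z in cm, then the turn about the tool's z in rad. In form: hand dx dy dz spin; .... A call has 1 to 5 rows; each row shifts and turns the commanded pose from where the row before left it, along the tool's axes as they then stand; what a row does not reach is not made up. A row lasts 1/10 s, in which the tool goes at most 50 mm and 8.59 degrees, less where a joint would pass 70% of its speed; a pose out of reach is approached as far as the arm can. A call is refused whole if a number of a shift passes 5 or a number of a turn 0.15, either way. A call with a gripper value outside its range is refused whole. The fingers move at their own pace and stop on an object; the grip force is fixed at half the most. Time passes only in rows, so rows that do not move let the fingers close. It gives the time, the measured TCP pose, the force, the opening and the grip force at its end, in the units of the state.
- observe(): the state, without advancing time (a new reading comes with each control period).
- capture(name): name is "side" or "top" or "wrist"; returns the picture (480x640x3 uint8, red, green, blue); there is no depth.
- get_calibration(name): a dict with "fx", "fy", "cx", "cy" (pixels), "R" (3x3) and "t" (3): a world point X has camera coordinates R X + t. Camera axes: x right, y down, z forward; pixel columns grow to the right and rows downward; lengths in m; the calibration is good to about 2 mm. A picture is of the moment at which its call begins: read the wrist's pose just before it. get_calibration takes no time and is no camera call; for the wrist camera it gives the pose at the moment of the call.
- job_done(): hands the job in; it is judged then, once.
Trained networks look in the newest picture that a camera, given by its name, has taken for a name from the list of things; names that differ only in an ending like _2 or _b are one class to them, and where a whole thing is asked for, a point or a joint stands for the part that bears it (a point fixed in the world has none). Each returns a list of dicts, best first, with "confidence" (0 to 1); they miss things now and then, are a little off and sometimes report something else, mostly with a low value. They report only what shows in the picture. A call takes as long as a camera call.
- recognise(target, camera): "at" ([row, column] in pixels, amid what is visible of it).
- place_of(target, camera): "at" ([row, column] in pixels: a listed point, or the origin of a listed thing).
The state is a dict: "time_s": time; "joint_positions": joint angles; "joint_velocities": joint speeds; "effort": joint torques, N m; "ee_pos": TCP position; "tcp_rot": TCP orientation; "force": force on the tool from outside, world axes, zero at the start; "wrist_torque": the same for the moment, N m; "width": finger opening in m; "grip_force": force on a finger pad.
Only numpy, scipy, OpenCV 4.12 (cv2) and the standard library are available. Lean on these libraries where they do the work, as an engineer would, in place of code of your own. Each camera call takes 0.05 s, during which the arm holds its last target. There are 200 camera calls.

## Working session

There is one attempt and no reset: what is moved stays moved. The work goes in short steps, Python scripts to look and compute and a tool call to move; the robot and the scene stay as the last step left them, time stands still between calls to the robot, and variables do not carry over. Pictures are saved under pics/ and viewed, at most 10 in all, crops included, and the job is handed in when it is done.

Besides the shell and the picture viewer there is one more tool, called after ">>>" in YAML: its name, and indented under it one key for each argument. arm_command: Moves the arm, as the interface text tells. Its arguments: {"type":"object","properties":{"moves":{"type":"string"}},"required":["moves"]}

```bash
mkdir -p pics; cat > h.py <<'E'
import numpy as np, cv2
from rig import *
def shot(n,f):
    c=get_calibration(n); im=capture(n); cv2.imwrite('pics/'+f,im[:,:,::-1]); return c
def ray(c,at):
    R=np.array(c['R']);t=np.array(c['t']);o=-R.T@t
    d=R.T@np.array([(at[1]-c['cx'])/c['fx'],(at[0]-c['cy'])/c['fy'],1]); return o,d/np.linalg.norm(d)
def onz(c,at,z):
    o,d=ray(c,at); return o+d*(z-o[2])/d[2]
def tri(obs):
    A=0;b=0
    for c,at in obs:
        o,d=ray(c,at);P=np.eye(3)-np.outer(d,d);A=A+P;b=b+P@o
    x=np.linalg.solve(A,b); return x,[np.linalg.norm((np.eye(3)-np.outer(ray(c,a)[1],ray(c,a)[1]))@(x-ray(c,a)[0])) for c,a in obs]
E
python3 - <<'E'
from h import *
np.set_printoptions(precision=4,suppress=True)
C={n:shot(n,n+'0.png') for n in('side','top')}
for n in C: print(n,-np.array(C[n]['R']).T@C[n]['t'],C[n]['fx'])
for k in ['socket_hole','handle_grip','specimen','pin_collar','pin_stand','lens','camera_stand','cradle','stoppered_flask','dropper_bottle','tape_roll']:
    r={n:place_of(k,n)[:1] for n in C}
    print(k,[(n,np.round(r[n][0]['at'],1),round(r[n][0]['confidence'],2)) for n in C if r[n]])
    if all(r.values()): print('   ',*tri([(C[n],r[n][0]['at']) for n in C]))
print(observe())
im=np.hstack([cv2.imread('pics/side0.png'),cv2.imread('pics/top0.png')]);
E
```

```text
side [ 0.1277 -0.9669  0.7432] 462.75741734723664
top [ 0.2965 -0.1148  1.5875] 595.5949390424734
socket_hole [('side', array([183.4, 260.1]), 0.68), ('top', array([245.5, 152.8]), 0.56)]
    [0.5071 0.2844 0.0669] [np.float64(0.002502957629700591), np.float64(0.002502957629700558)]
handle_grip [('side', array([183. , 239.6]), 0.55), ('top', array([265.3, 142.9]), 0.61)]
    [0.4517 0.3071 0.0705] [np.float64(0.0013305099007225377), np.float64(0.001330509900722653)]
specimen [('side', array([180.9, 285.8]), 0.46), ('top', array([218. , 164.7]), 0.88)]
    [0.5801 0.255  0.0729] [np.float64(0.004598484849779257), np.float64(0.004598484849779266)]
pin_collar [('side', array([267.7, 310.3]), 0.66), ('top', array([253.4, 323.3]), 0.37)]
    [ 0.4883 -0.1528  0.0487] [np.float64(0.002366153000120821), np.float64(0.0023661530001207846)]
pin_stand [('side', array([279.7, 312.5]), 0.73), ('top', array([258.6, 322. ]), 0.79)]
    [ 0.4861 -0.1527  0.0101] [np.float64(0.004870566126674374), np.float64(0.004870566126674465)]
lens [('side', array([311.7, 400.1]), 0.81), ('top', array([240.6, 458
[... 855 characters left out ...]
18468517756137)]
tape_roll [('side', array([360.3, 307.6]), 0.8), ('top', array([298.7, 411.4]), 0.77)]
    [ 0.3754 -0.3871  0.0149] [np.float64(0.0012047185821811395), np.float64(0.0012047185821812121)]
{'time_s': 1.2, 'joint_positions': array([ 1.1054,  0.3507,  1.6518,  0.    ,  1.1391, -0.0846]), 'joint_velocities': array([ 0.0011, -0.0001,  0.0002,  0.0002, -0.0006, -0.0001]), 'effort': array([ -0.    , -50.6018, -29.1646,  -0.0001,   0.0005,   0.    ]), 'ee_pos': array([0.2044, 0.5106, 0.2313]), 'tcp_rot': array([-0.5946, -3.0848, -0.    ]), 'force': array([-0.3626,  0.3198, -0.5871]), 'wrist_torque': array([ 0.0108, -0.0428, -0.0197]), 'grip_force': 0.0, 'width': 0.08581411524921699}
```

View pics/top0.png

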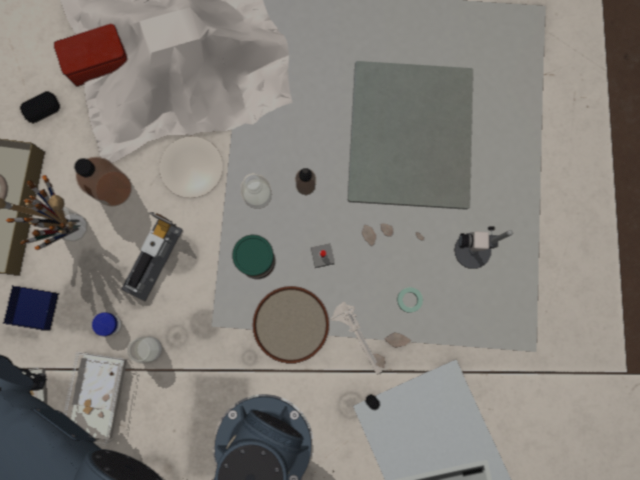

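View pics/side0.png

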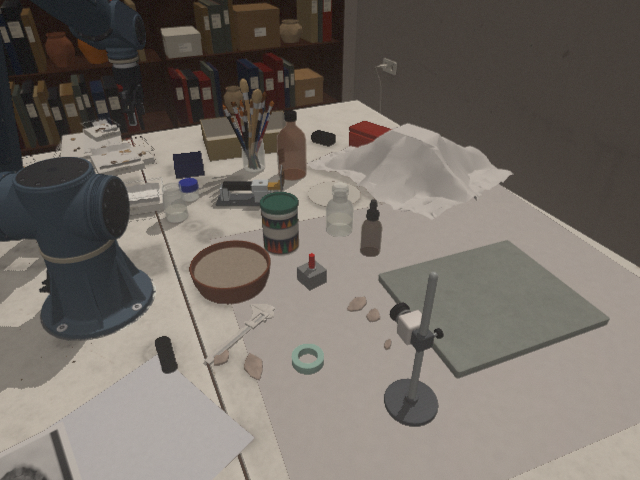

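The top picture shows the pin's red head in the grey stand at about (row 254, col 323). The holder lies from its handle at (290,130) to the card at (225,165), and the camera stand is at (245,475). In the side view the red head is at (262,311) and the lens at (312,400), looking along +y. These agree with the networks, and the gripper's yaw already matches the holder's, so I move to look at the holder from above.

>>> arm_command:
  moves: "1 -4.5 -1.4 -1 0;1 -4.5 -1.4 -1 0;1 -4.5 -1.4 -1 0;1 -4.5 -1.4 -1 0;1 -4.5 -1.4 -1 0"

```text
time_s: 1.7
ee_pos: [0.3885, 0.3606, 0.2819]
tcp_rot: [0.594, 3.085, 0.001]
force: [0.7, 1.0, 0.5]
width: 0.0853
grip_force: 0.0
```

>>> arm_command:
  moves: "1 -3.9 -1.2 -1 0;1 -3.9 -1.2 -1 0;1 0 0 0 0;1 0 0 0 0;1 0 0 0 0"

```text
time_s: 2.2
ee_pos: [0.4501, 0.3111, 0.301]
tcp_rot: [-0.594, -3.084, 0.0]
force: [-0.3, 0.2, -1.0]
width: 0.0856
grip_force: 0.0
```

```bash
python3 - <<'E'
from h import *
np.set_printoptions(precision=4,suppress=True)
print(observe()['ee_pos'],observe()['tcp_rot'])
c=shot('wrist','w1.png');print(-np.array(c['R']).T@c['t'],c['fx'])
for k,z in [('socket_hole',.065),('handle_grip',.0525),('specimen',.079),('cradle',0),('holder',.04),('mount',.046)]:
    for r in place_of(k,'wrist')[:2]: print(k,np.round(r['at'],1),round(r['confidence'],2),onz(c,r['at'],z))
E
```

```text
[0.4501 0.3111 0.301 ] [-0.5936 -3.0843  0.0005]
[0.3861 0.3372 0.4439] 390.47743938926885
socket_hole [263.8 320.4] 0.56 [0.51   0.2946 0.065 ]
handle_grip [202.  319.8] 0.97 [0.4524 0.317  0.0525]
specimen [335.3 312.5] 0.6 [0.5756 0.2597 0.079 ]
cradle [246.  319.1] 0.85 [0.51   0.2941 0.    ]
holder [257.  319.6] 0.64 [0.5106 0.2939 0.04  ]
mount [261.5 317.4] 0.59 [0.5126 0.2905 0.046 ]
```

View pics/w1.png

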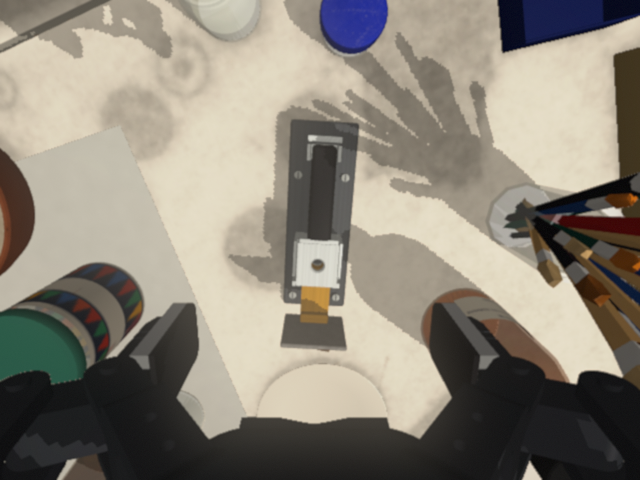

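The wrist picture shows the socket hole at about (265,318). The black handle runs up to (148,323), the cradle plate has corners (121,291), (124,358), (303,347) and (302,282), and the card is at (333,315). I trust this closer view over the far cameras. Next I go above the pin.

>>> arm_command:
  moves: "1 -2.1 -4.2 0 0;1 -2.1 -4.2 0 0;1 -2.1 -4.2 0 0;1 -2.1 -4.2 0 0;1 -2.1 -4.2 0 0"

```text
time_s: 3.05
ee_pos: [0.4699, 0.0751, 0.3015]
tcp_rot: [0.594, 3.085, 0.0]
force: [0.9, 0.7, -0.1]
width: 0.0856
grip_force: 0.0
```

>>> arm_command:
  moves: "1 -2.1 -4.2 1 0;1 -2.1 -4.2 1 0;1 -2.1 -4.2 1 0;1 -2.1 -4.2 1 0;1 -2.1 -4.2 1 0"

```text
time_s: 3.55
ee_pos: [0.4895, -0.1591, 0.2511]
tcp_rot: [0.594, 3.084, 0.0]
force: [1.2, 0.4, -0.2]
width: 0.0854
grip_force: 0.0
```

>>> arm_command:
  moves: "1 0 0 0 0;1 0 0 0 0;1 0 0 0 0"

```text
time_s: 3.85
ee_pos: [0.4897, -0.1564, 0.2515]
tcp_rot: [0.593, 3.085, 0.0]
force: [0.3, 1.3, 0.6]
width: 0.0855
grip_force: 0.0
```

```bash
python3 - <<'E'
from h import *
np.set_printoptions(precision=4,suppress=True)
o=observe();print(o['ee_pos'],o['tcp_rot'])
c=shot('wrist','w2.png');print(-np.array(c['R']).T@c['t'])
im=cv2.imread('pics/w2.png').astype(int);m=((im[:,:,2]>90)&(im[:,:,2]>2.2*im[:,:,1])).astype(np.uint8)
n,_,st,ce=cv2.connectedComponentsWithStats(m)
for i in range(1,n):
    if st[i,4]>60: print('red',st[i],ce[i])
for k,z in [('pin_collar',.04),('pin_stand',0),('pin',.008)]:
    for r in place_of(k,'wrist')[:2]: print(k,np.round(r['at'],1),round(r['confidence'],2),onz(c,r['at'],z))
# cradle plate from w1: camera pose there has the same rotation
c1=dict(c);R=np.array(c['R']);c1['t']=-R@np.array([.3861,.3372,.4439])
P=[onz(c1,a,.008) for a in [(121,291),(124,358),(303,347),(302,282)]]
for p in P: print(p)
for a,b in((0,3),(1,2)): d=P[b]-P[a];print('yaw',np.arctan2(d[1],d[0]),np.linalg.norm(d))
for a,b in((0,1),(3,2)): d=P[b]-P[a];print('yaw-y',np.arctan2(d[1],d[0])-np.pi/2,np.linalg.norm(d))
print('hole',onz(c1,(265,318),.065), 'tail',onz(c1,(148,323),.065))
E
```

```text
[ 0.4897 -0.1564  0.2515] [0.5934 3.0848 0.0003]
[ 0.4256 -0.1304  0.3945]
red [314 202  18  21 263] [322.9468 213.0456]
pin_collar [207.2 318.2] 0.83 [ 0.4899 -0.1517  0.04  ]
pin_stand [198.4 320.2] 0.97 [ 0.4895 -0.1489  0.    ]
pin [201.2 322. ] 0.85 [ 0.4915 -0.1479  0.008 ]
[0.3677 0.3184 0.008 ]
[0.3972 0.3838 0.008 ]
[0.5879 0.2999 0.008 ]
[0.5574 0.2272 0.008 ]
yaw -0.4484325335873109 0.21048892685746867
yaw -0.4141482806714662 0.2083758260135903
yaw-y -0.4235634930216139 0.07168389921423224
yaw-y -0.39748861828297444 0.07890671375906251
hole [0.5107 0.292  0.065 ] tail [0.4039 0.3395 0.065 ]
```

View pics/w2.png

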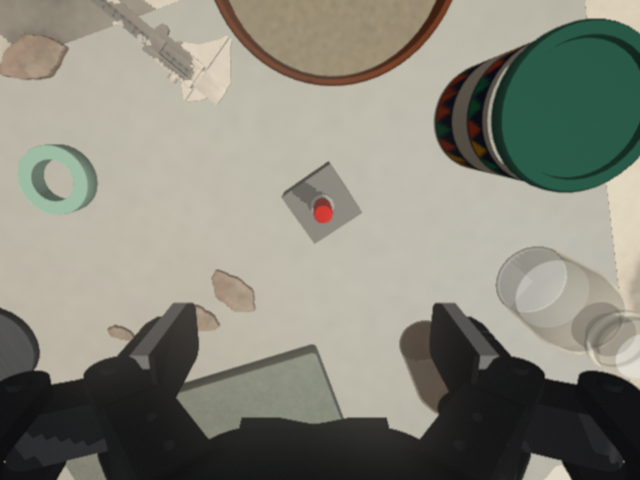

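The picture shows the red head at (213,323) over the stand's middle, and the tape roll, can, flask and bottle are all clear of it. The holder's yaw is about -0.42, so I spin +0.04. I then descend to just above the head and measure again.

>>> arm_command:
  moves: "1 0.2 0.7 3 0.04;1 0 0 4 0;1 0 0 4 0;1 0 0 4 0;1 0 0 0 0"

```text
time_s: 4.55
ee_pos: [0.488, -0.1485, 0.0976]
tcp_rot: [-0.653, -3.065, -0.002]
force: [0.9, 1.2, 0.1]
width: 0.0854
grip_force: 0.0
```

>>> arm_command:
  moves: "1 0 0 0 0;1 0 0 0 0"

```text
time_s: 4.75
ee_pos: [0.4916, -0.1503, 0.1035]
tcp_rot: [0.655, 3.069, -0.001]
force: [0.5, 0.0, 0.5]
width: 0.0853
grip_force: 0.0
```

```bash
cat >> h.py <<'E'
from scipy.spatial.transform import Rotation as Ro
def tool(p):  # world point into tool frame, cm
    o=observe();return Ro.from_rotvec(o['tcp_rot']).as_matrix().T@(np.array(p)-o['ee_pos'])*100
def red(f):
    im=cv2.imread('pics/'+f).astype(int);m=((im[:,:,2]>90)&(im[:,:,2]>2.2*im[:,:,1])).astype(np.uint8)
    n,_,st,ce=cv2.connectedComponentsWithStats(m)
    return [(st[i],ce[i][::-1]) for i in range(1,n) if st[i,4]>100]
E
python3 - <<'E'
from h import *
np.set_printoptions(precision=4,suppress=True)
o=observe();print(o['ee_pos'],o['tcp_rot'],o['width'])
c=shot('wrist','w3.png')
for s,p in red('w3.png'): print(s,p,[(z,onz(c,p,z),tool(onz(c,p,z))) for z in(.063,.075)])
for k,z in [('pin_collar',.04),('pin_stand',0)]:
    for r in place_of(k,'wrist')[:1]: print(k,np.round(r['at'],1),round(r['confidence'],2),onz(c,r['at'],z),tool(onz(c,r['at'],z)))
E
```

```text
[ 0.4916 -0.1503  0.1035] [ 0.6548  3.0693 -0.0009] 0.08530589725256094
[ 300  248   33   49 1073] [275.3169 316.972 ] [(0.063, array([ 0.4929, -0.1488,  0.063 ]), array([-0.0418,  0.1958,  4.0474])), (0.075, array([ 0.4886, -0.147 ,  0.075 ]), array([0.4136, 0.1857, 2.8458]))]
pin_collar [255.4 314. ] 0.84 [ 0.4895 -0.1489  0.04  ] [0.2455 0.0536 6.3237]
pin_stand [232.9 314.5] 0.73 [ 0.4875 -0.1476 -0.    ] [ 0.4745  0.0939 10.2965]
```

View pics/w3.png

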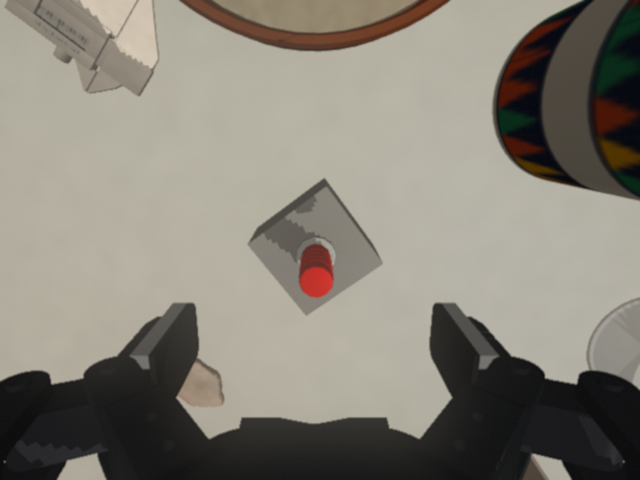

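The red head's top is at (280,316), centred between the open fingers to within 2 mm. I descend and grip the head.

>>> arm_command:
  moves: "1 0.2 0.1 2 0;1 0 0 2 0;1 0 0 1.3 0;1 0 0 0 0;0.1 0 0 0 0"

```text
time_s: 5.4
ee_pos: [0.4893, -0.1484, 0.0489]
tcp_rot: [0.656, 3.072, -0.0]
force: [0.6, 0.6, -0.2]
width: 0.0729
grip_force: 0.0
```

>>> arm_command:
  moves: "0 0 0 0 0;0 0 0 0 0;0 0 0 0 0;0 0 0 0 0;0 0 0 0 0"

```text
time_s: 5.9
ee_pos: [0.4891, -0.1483, 0.0487]
tcp_rot: [0.656, 3.072, -0.0]
force: [-1.0, 0.4, 5.2]
width: 0.0146
grip_force: 58.3
```

>>> arm_command:
  moves: "0 0 0 -2 0;0 0 0 -4.5 0;0 0 0 -4.5 0;0 0 0 -4.5 0;0 0 0 -4.5 0"

```text
time_s: 6.4
ee_pos: [0.4885, -0.1481, 0.2503]
tcp_rot: [0.656, 3.072, -0.0]
force: [1.2, -0.5, -1.0]
width: 0.0145
grip_force: 58.6
```

>>> arm_command:
  moves: "0 1.6 4.1 0 0;0 1.6 4.1 0 0;0 1.6 4.1 0 0;0 1.6 4.1 0 0;0 1.6 4.1 0 0"

```text
time_s: 6.9
ee_pos: [0.4993, 0.0733, 0.2485]
tcp_rot: [0.656, 3.072, 0.0]
force: [1.4, -0.3, -0.6]
width: 0.0145
grip_force: 58.7
```

>>> arm_command:
  moves: "0 1.6 4.1 0 0;0 1.6 4.1 0 0;0 1.6 4.1 0 0;0 1.6 4.1 0 0;0 1.6 4.1 0 0"

```text
time_s: 7.4
ee_pos: [0.51, 0.2932, 0.2483]
tcp_rot: [0.656, 3.072, -0.0]
force: [-0.2, -0.7, 1.2]
width: 0.0144
grip_force: 58.7
```

>>> arm_command:
  moves: "0 0 0 4 0;0 0 0 4 0;0 0 0 0.5 0;0 0 0 0 0;0 0 0 0 0"

```text
time_s: 7.9
ee_pos: [0.5113, 0.2915, 0.1654]
tcp_rot: [0.656, 3.07, 0.003]
force: [-0.2, -0.6, -0.2]
width: 0.0143
grip_force: 58.8
```

```bash
python3 - <<'E'
from h import *
np.set_printoptions(precision=4,suppress=True)
o=observe();print(o['ee_pos'],o['tcp_rot'],o['width'],o['force'])
c=shot('wrist','w4.png')
for s,p in red('w4.png'): print(s,p)
for k,z in [('pin_collar',o['ee_pos'][2]-.009),('pin',o['ee_pos'][2]-.041),('socket_hole',.065),('handle_grip',.0525),('cradle',0),('specimen',.079)]:
    for r in place_of(k,'wrist')[:1]: print(k,np.round(r['at'],1),round(r['confidence'],2),onz(c,r['at'],z),tool(onz(c,r['at'],z)))
E
```

```text
[0.5113 0.2915 0.1654] [0.6563 3.0701 0.0026] 0.01428349296743664 [-0.1568 -0.604  -0.2125]
[ 16 278  33  20 288] [287.9931  33.4826]
[ 291  297   46   78 2851] [338.4255 313.8236]
[ 33 326  28  32 201] [340.0945  49.7861]
pin_collar [304.5 311.3] 0.89 [0.5126 0.2902 0.1564] [-0.1676 -0.0739  0.9035]
pin [275.1 314.3] 0.98 [0.5122 0.2919 0.1244] [-0.0666  0.0665  4.0755]
socket_hole [237.7 312.7] 0.58 [0.5089 0.2924 0.065 ] [ 0.24   -0.0132  9.9779]
handle_grip [137.3 313.4] 0.98 [0.4521 0.3184 0.0525] [ 6.4754  0.0518 11.1884]
specimen [271.6 312.2] 0.68 [0.5253 0.2847 0.079 ] [-1.6106 -0.0105  8.4918]
```

View pics/w4.png

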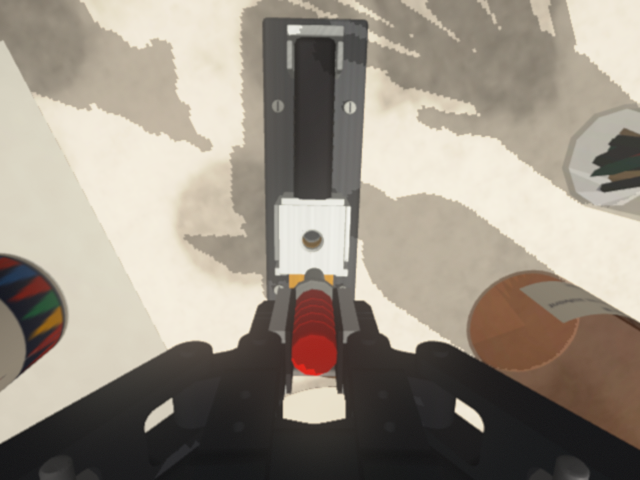

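The pin hangs straight in the fingers with its foot at about (270,314). The socket hole is at (240,312.5), and the handle's centreline runs vertical, so the yaw is right. I close in to about 15 mm above the hole and fine-measure.

>>> arm_command:
  moves: "0 0.2 -0.1 2 0;0 0 0 2.3 0;0 0 0 0 0;0 0 0 0 0;0 0 0 0 0"

```text
time_s: 8.75
ee_pos: [0.5088, 0.2915, 0.1215]
tcp_rot: [0.656, 3.071, 0.002]
force: [-0.0, -0.2, -0.9]
width: 0.0146
grip_force: 58.8
```

```bash
python3 - <<'E'
from h import *
np.set_printoptions(precision=4,suppress=True)
o=observe();print(o['ee_pos'],o['tcp_rot'],o['force'])
c=shot('wrist','w5.png')
for k,z in [('pin',o['ee_pos'][2]-.041),('socket_hole',.065)]:
    for r in place_of(k,'wrist')[:1]: print(k,np.round(r['at'],1),round(r['confidence'],2),onz(c,r['at'],z),tool(onz(c,r['at'],z)))
im=cv2.imread('pics/w5.png')[170:330,230:400];cv2.imwrite('pics/w5c.png',cv2.resize(im,None,fx=4,fy=3.6,interpolation=cv2.INTER_CUBIC))
E
```

```text
[0.5088 0.2915 0.1215] [0.6558 3.071  0.0016] [-0.0454 -0.2234 -0.9112]
pin [271.8 313.3] 0.91 [0.5077 0.2921 0.0805] [0.1152 0.0134 4.0899]
socket_hole [265.8 312. ] 0.81 [0.5095 0.2905 0.065 ] [-0.1183 -0.0493  5.6255]
```

View pics/w5c.png

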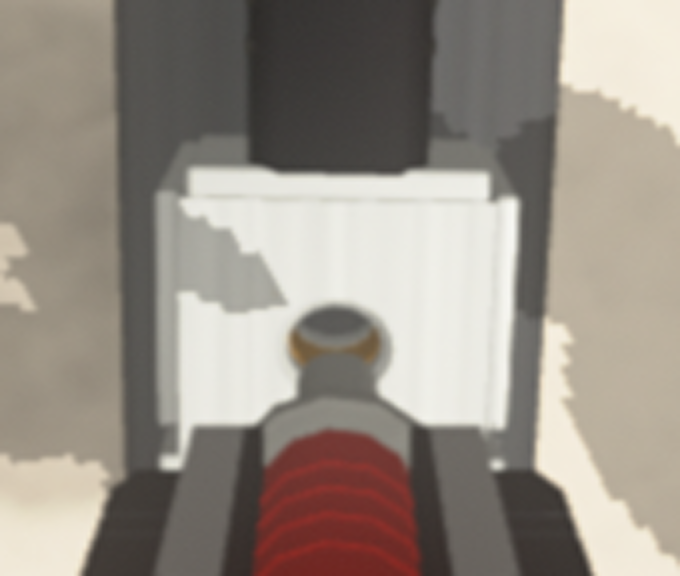

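```bash
python3 - <<'E'
from h import *
np.set_printoptions(precision=3,suppress=True)
c=get_calibration('wrist');z=observe()['ee_pos'][2]
print('collar x', tool(onz(c,(280.6,314),z-.0087))-[1.1,0,0])
print('collar y', tool(onz(c,(295,230+262/4),z-.0087)),tool(onz(c,(295,230+413/4),z-.0087)))
print('foot edge', tool(onz(c,(267.8,314.7),z-.0407)))
print('hole', tool(onz(c,(265.7,314.4),.065)), 'hole far rim',tool(onz(c,(254.2,314),.065))-[.65,0,0])
E
```

```text
collar x [-0.168  0.039  0.869]
collar y [ 0.286 -0.738  0.869] [0.285 0.847 0.871]
foot edge [0.351 0.075 4.07 ]
hole [-0.085  0.062  5.626] hole far rim [-0.084  0.041  5.625]
```

Worked out from the edges, the pin axis and the hole agree to within 1 mm. I descend gently and watch the force.

>>> arm_command:
  moves: "0 0 0 1 0;0 0 0 0.6 0;0 0 0 0.4 0;0 0 0 0.2 0;0 0 0 0 0"

```text
time_s: 9.4
ee_pos: [0.508, 0.2911, 0.0978]
tcp_rot: [-0.656, -3.072, 0.001]
force: [0.4, -0.4, 0.2]
width: 0.0143
grip_force: 59.1
```

>>> arm_command:
  moves: "0 0 0 0.5 0;0 0 0 0.5 0;0 0 0 0.4 0;0 0 0 0 0"

```text
time_s: 9.8
ee_pos: [0.5078, 0.2911, 0.0835]
tcp_rot: [-0.656, -3.072, 0.001]
force: [0.8, -0.3, -0.6]
width: 0.0146
grip_force: 59.1
```

>>> arm_command:
  moves: "0 0 0 0.5 0;0 0 0 0.4 0;0 0 0 0.1 0;0 0 0 0.1 0;0 0 0 0 0"

```text
time_s: 10.3
ee_pos: [0.508, 0.2911, 0.0738]
tcp_rot: [-0.656, -3.072, 0.0]
force: [-2.2, -2.8, 5.9]
width: 0.0146
grip_force: 59.8
```

Contact of about 6 N at the expected height means the pin is home. I let go.

>>> arm_command:
  moves: "0.5 0 0 0 0;1 0 0 0 0;1 0 0 0 0;1 0 0 0 0;1 0 0 0 0"

```text
time_s: 10.8
ee_pos: [0.5081, 0.2913, 0.0733]
tcp_rot: [-0.656, -3.072, 0.0]
force: [0.3, 0.6, 0.1]
width: 0.0848
grip_force: 0.0
```

>>> arm_command:
  moves: "1 0 0 -2 0;1 0 0 -4 0;1 0 0 -4 0;1 3 0 -2 0;1 0 0 0 0"

```text
time_s: 11.3
ee_pos: [0.48, 0.3049, 0.1963]
tcp_rot: [0.654, 3.07, 0.005]
force: [0.6, -0.2, -0.0]
width: 0.0853
grip_force: 0.0
```

```bash
python3 - <<'E'
from h import *
np.set_printoptions(precision=4,suppress=True)
o=observe();print(o['ee_pos'],o['tcp_rot'],o['force'])
c=shot('wrist','w6.png')
for s,p in red('w6.png'): print(s,p)
for k,z in [('pin_collar',.065),('socket_hole',.065),('handle_grip',.0525),('cradle',0),('specimen',.079)]:
    for r in place_of(k,'wrist')[:1]: print(k,np.round(r['at'],1),round(r['confidence'],2),onz(c,r['at'],z),tool(onz(c,r['at'],z)))
E
```

```text
[0.48   0.3049 0.1963] [0.6536 3.0698 0.0048] [ 0.6254 -0.2147 -0.0382]
[301 268  22  35 431] [289.7262 312.3782]
[ 52 304  25  16 154] [311.1494  64.3182]
[  0 347  15  15 134] [354.8582   5.194 ]
pin_collar [273.2 310. ] 0.95 [0.5098 0.2893 0.065 ] [-3.2389 -0.1177 12.8349]
socket_hole [270.9 313.1] 0.59 [0.5091 0.2922 0.065 ] [-3.043   0.1551 12.7598]
handle_grip [181.8 313.1] 0.85 [0.45   0.3186 0.0525] [ 3.4296  0.1817 13.9761]
specimen [371.1 309.5] 0.88 [0.5776 0.2585 0.079 ] [-10.6537  -0.0924  11.3072]
```

View pics/w6.png

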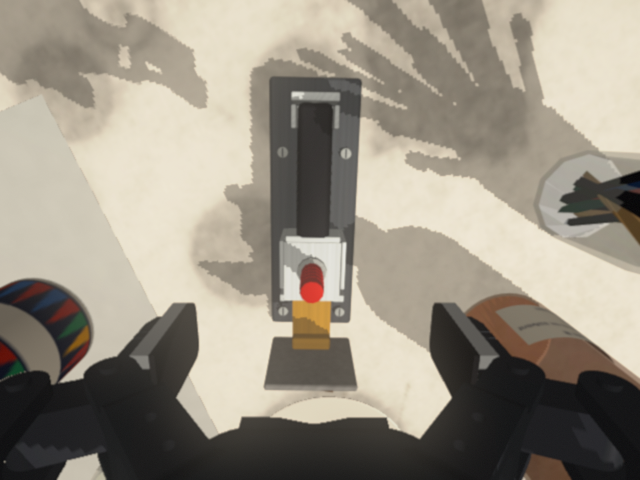

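The pin stands home in the socket with its collar on the socket's top at (268,312) and the head at (289,312). The handle lies straight ahead at col 315. I grip it 66 mm behind the hole.

>>> arm_command:
  moves: "1 3.4 0 2 0;1 0 0 4 0;1 0 0 4 0;1 0 0 4 0;1 0 0 2.2 0"

```text
time_s: 12.1
ee_pos: [0.4485, 0.3162, 0.0276]
tcp_rot: [-0.656, -3.069, 0.005]
force: [1.1, -0.8, 0.7]
width: 0.0853
grip_force: 0.0
```

>>> arm_command:
  moves: "1 0 0 0 0;0.4 0 0 0 0;0 0 0 0 0;0 0 0 0 0;0 0 0 0 0"

```text
time_s: 12.6
ee_pos: [0.4502, 0.3176, 0.0323]
tcp_rot: [0.656, 3.071, 0.002]
force: [-0.7, 0.4, 1.0]
width: 0.0283
grip_force: 0.0
```

>>> arm_command:
  moves: "0 0 0 0 0;0 0 0 0 0"

```text
time_s: 12.8
ee_pos: [0.4503, 0.3177, 0.0324]
tcp_rot: [0.656, 3.071, 0.002]
force: [-1.1, -1.0, 6.8]
width: 0.0228
grip_force: 59.3
```

>>> arm_command:
  moves: "0 0 0 -1 0;0 0 0 -2 0;0 0 0 -3 0;0 0 0 -4 0;0 0 0 -4 0"

```text
time_s: 13.3
ee_pos: [0.4491, 0.317, 0.1728]
tcp_rot: [-0.656, -3.071, 0.001]
force: [0.8, -0.1, -3.0]
width: 0.0235
grip_force: 59.9
```

>>> arm_command:
  moves: "0 0 0 -3 0;0 0 0 -3 0;0 0 0 0 0;0 0 0 0 0;0 0 0 0 0"

```text
time_s: 13.8
ee_pos: [0.449, 0.3169, 0.2299]
tcp_rot: [-0.656, -3.07, 0.003]
force: [-0.1, -0.4, -3.0]
width: 0.0234
grip_force: 59.9
```

```bash
python3 - <<'E'
from h import *
np.set_printoptions(precision=4,suppress=True)
o=observe();print(o['ee_pos'],o['tcp_rot'],o['force'],o['width'])
L=[];S=[]
for i in range(3):
    C={n:shot(n,n+'1.png') for n in('side','top')}
    for k,l in(('lens',L),('camera_stand',S)):
        l.append(tri([(C[n],place_of(k,n)[0]['at']) for n in C])[0])
print(np.array(L),np.array(S))
c=shot('wrist','w7.png'); z=o['ee_pos'][2]+.019
for s,p in red('w7.png'): print(s,p)
for k,dz in [('pin_collar',.0125),('socket_hole',.0125),('handle_grip',0),('specimen',.0265)]:
    for r in place_of(k,'wrist')[:1]: print(k,np.round(r['at'],1),round(r['confidence'],2),tool(onz(c,r['at'],z+dz)))
E
```

```text
[0.449  0.3169 0.2299] [-0.6557 -3.0704  0.0028] [-0.0738 -0.3856 -3.0233] 0.02338005147130587Traceback (most recent call last):
  File "<stdin>", line 8, in <module>
IndexError: list index out of range
```

The holder is lifted and the force matches its weight. I carry it over to the camera side and turn it.

>>> arm_command:
  moves: "0 -1.2 -2 0 0;0 -2.2 -3.4 0 0;0 -2.2 -3.4 0 0;0 -2.2 -3.4 0 0;0 -2.2 -3.4 0 0"

```text
time_s: 14.5
ee_pos: [0.4771, 0.1326, 0.2309]
tcp_rot: [-0.655, -3.072, 0.0]
force: [0.8, -0.0, -2.9]
width: 0.0234
grip_force: 59.9
```

>>> arm_command:
  moves: "0 -2.2 -3.4 0 0;0 -2.2 -3.4 0 0;0 -2.2 -3.4 0 0;0 -1 -1.4 0 0.05;0 0 0 0 0.1"

```text
time_s: 15.0
ee_pos: [0.4994, -0.0051, 0.2308]
tcp_rot: [-0.892, -3.012, 0.001]
force: [0.2, -0.0, -2.8]
width: 0.0236
grip_force: 59.9
```

>>> arm_command:
  moves: "0 0 0 0 0.14;0 0 0 0 0.14;0 0 0 0 0.14;0 0 0 0 0.14;0 0 0 0 0.14"

```text
time_s: 15.5
ee_pos: [0.4991, -0.0028, 0.2308]
tcp_rot: [-1.871, -2.522, 0.001]
force: [0.2, 0.2, -2.4]
width: 0.023
grip_force: 59.9
```

>>> arm_command:
  moves: "0 0 0 0 0.14;0 0 0 0 0.14;0 0 0 0 0.13;0 0 0 0 0;0 0 0 0 0"

```text
time_s: 16.0
ee_pos: [0.4992, -0.0028, 0.231]
tcp_rot: [-2.336, -2.1, 0.0]
force: [0.9, 0.2, -3.0]
width: 0.023
grip_force: 59.9
```

```bash
cat > m.py <<'E'
from h import *
np.set_printoptions(precision=4,suppress=True)
def meas(tag):
    o=observe();R=Ro.from_rotvec(o['tcp_rot']).as_matrix()
    print('tcp',o['ee_pos'],'tool x',R[:,0],'holder yaw',np.arctan2(-R[1,0],-R[0,0]),o['force'],o['width'])
    z=o['ee_pos'][2]+.019
    C={n:shot(n,n+tag+'.png') for n in('side','top','wrist')}
    for k in('lens','camera_stand','specimen','socket_hole','pin_collar','handle_grip'):
        r={n:place_of(k,n)[:1] for n in C}
        print(k,{n:(np.round(r[n][0]['at'],1).tolist(),round(r[n][0]['confidence'],2)) for n in r if r[n]})
        if r['side'] and r['top']: print('   side+top',*tri([(C[n],r[n][0]['at']) for n in('side','top')]))
        if k=='lens' and all(r.values()): print('   all',*tri([(C[n],r[n][0]['at']) for n in C]))
        if k=='camera_stand' and r['wrist']: print('   w',onz(C['wrist'],r['wrist'][0]['at'],0))
        d={'specimen':.0265,'socket_hole':.0125,'pin_collar':.0125,'handle_grip':0}
        if k in d and r['wrist']: p=onz(C['wrist'],r['wrist'][0]['at'],z+d[k]);print('   w',p,tool(p))
E
python3 -c "
from m import *
meas('8')"
```

```text
tcp [ 0.4992 -0.0028  0.231 ] tool x [ 0.1059  0.9944 -0.    ] holder yaw -1.6769453351945431 [ 0.8613  0.1784 -3.0284] 0.02303218796133886
lens {'side': ([307.8, 399.4], 0.77), 'top': ([239.2, 461.2], 0.56)}
   side+top [ 0.5113 -0.4803  0.1829] [np.float64(0.0004533764008022613), np.float64(0.0004533764008022363)]
camera_stand {'side': ([403.8, 409.5], 0.81), 'top': ([249.0, 471.6], 0.56), 'wrist': ([337.1, 314.2], 0.63)}
   side+top [ 0.5099 -0.553   0.0039] [np.float64(0.002026055051221711), np.float64(0.0020260550512216126)]
   w [ 0.4839 -0.1451  0.    ]
specimen {'side': ([183.5, 306.6], 0.62), 'top': ([245.1, 319.5], 0.6)}
   side+top [ 0.4829 -0.14    0.2726] [np.float64(0.0020933577700366136), np.float64(0.0020933577700362653)]
socket_hole {'side': ([170.6, 296.3], 0.75), 'top': ([242.1, 289.6], 0.49)}
   side+top [ 0.4879 -0.0729  0.273 ] [np.float64(0.0010013735601730692), np.float64(0.0010013735601730423)]
pin_collar {'side': ([172.7, 297.6], 0.44), 'top': ([241.5, 286.8], 0.45)}
   side+top [ 0.4919 -0.0668  0.2639] [np.float64(0.0024501521393334286), np.float64(0.002450152139333543)]
handle_grip {'side': ([162.3, 291.2], 0.51), 'wrist': ([336.3, 315.9], 0.64)}
   w [ 0.4994 -0.0038  0.25  ] [-0.0982  0.0272 -1.8747]
```

View pics/side8.png

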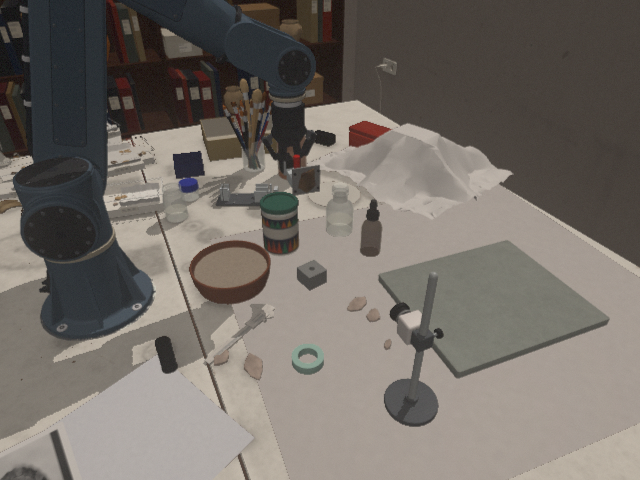

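The side view shows the card facing the camera with the pin in place, held at (180,305). The cradle is empty and the lens is at (313,400). I average several lens readings for position and direction.

```bash
python3 - <<'E'
from h import *
np.set_printoptions(precision=4,suppress=True)
A={(k,n):[] for k in('lens','camera_stand') for n in('side','top')}
for i in range(6):
    for n in('side','top'):
        c=shot(n,n+'9.png')
        for k in('lens','camera_stand'):
            r=place_of(k,n)
            if r and r[0]['confidence']>.3: A[k,n].append(r[0]['at'])
for k in A: print(k,len(A[k]),np.mean(A[k],0),np.std(A[k],0))
C={n:get_calibration(n) for n in('side','top')}
P={k:tri([(C[n],np.mean(A[k,n],0)) for n in C]) for k in('lens','camera_stand')}
print(P); s0=[onz(C[n],np.mean(A['camera_stand',n],0),0) for n in C];print(s0)
s=np.mean(s0,0);d=(P['lens'][0]-s)[:2];print(np.hypot(*d),'yaw to hold',np.arctan2(-d[1],-d[0]))
a=cv2.imread('pics/side9.png')[260:430,340:480];b=cv2.imread('pics/top9.png')[200:285,440:525]
cv2.imwrite('pics/cmp.png',np.hstack([cv2.resize(a,(410,498),interpolation=cv2.INTER_CUBIC),cv2.resize(b,(390,498),interpolation=cv2.INTER_CUBIC)]))
# projections of hypotheses: post top and lens for several yaws, in the top image
def pr(c,X): x=np.array(c['R'])@X+c['t'];return np.round([x[1]/x[2]*c['fy']+c['cy'],x[0]/x[2]*c['fx']+c['cx']],1)
for n in C:
    print(n,'post top',pr(C[n],np.array([s[0],s[1],.305])))
    for y in(80,84,88,92):
        u=np.array([np.cos(np.radians(y)),np.sin(np.radians(y)),0]);print(y,pr(C[n],np.array([s[0],s[1],.175])+.075*u),pr(C[n],np.array([s[0],s[1],.175])))
E
```

```text
('lens', 'side') 6 [311.75   399.3667] [1.0516 1.1671]
('lens', 'top') 6 [241.8833 459.0333] [0.7515 0.752 ]
('camera_stand', 'side') 5 [403.9  409.22] [0.772  1.2828]
('camera_stand', 'top') 6 [238.5167 413.9333] [24.907  83.1584]
{'lens': (array([ 0.5093, -0.4791,  0.1726]), [np.float64(0.0037560802317112337), np.float64(0.0037560802317110798)]), 'camera_stand': (array([ 0.5849, -0.4413, -0.1837]), [np.float64(0.019014831422050994), np.float64(0.019014831422051022)])}
[array([ 0.5093, -0.5502,  0.    ]), array([ 0.5395, -0.3995,  0.    ])]
0.015674256278349764 yaw to hold 0.2755678361523276
side post top [247.9 411.6]
80 [281.1 387.4] [307.1 403.2]
84 [281.7 384.9] [307.1 403.2]
88 [282.3 382.4] [307.1 403.2]
92 [283. 380.] [307.1 403.2]
top post top [224.8 472.9]
80 [228.5 427.4] [234.1 458.1]
84 [230.6 427.1] [234.1 458.1]
88 [232.8 427. ] [234.1 458.1]
92 [234.9 427. ] [234.1 458.1]
```

View pics/cmp.png

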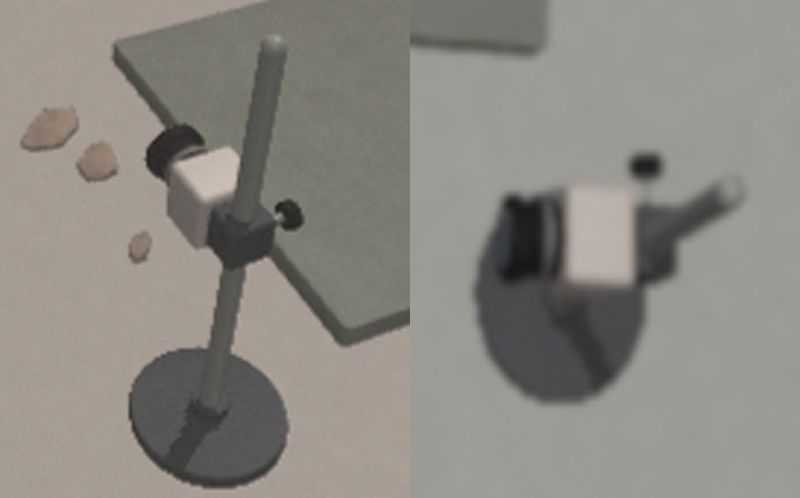

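The composite shows the lens front in the side view at (311,397) and in the top view at (240.5,461). The post top is at (275.5,433) and (232.5,511), and the foot at (400,411) and (251,473). I triangulate these picture points, because the network's foot reading slipped in the top view.

```bash
python3 - <<'E'
from h import *
np.set_printoptions(precision=4,suppress=True)
C={n:get_calibration(n) for n in('side','top')}
for k,a,b in[('lens',(311.4,398.5),(241,460.3)),('posttop',(275.5,433.2),(232.4,510.8)),('foot',(400,411),(251,473))]:
    print(k,*tri([(C['side'],a),(C['top'],b)]))
for n,p in(('side',(400,411)),('top',(251,473))): print('foot',onz(C[n],p,.008))
for n,p in(('side',(275.5,433.2)),('top',(232.4,510.8))): print('post',onz(C[n],p,.305))
# head axis in top view at z=.172: lens front -> clamp
a=onz(C['top'],(240.4,461.1),.172);b=onz(C['top'],(200+240/5.86,440+245/4.588),.172);print(a,b,np.arctan2(*(b-a)[[1,0]]))
E
```

```text
lens [ 0.509  -0.4805  0.1752] [np.float64(0.0014677410121889977), np.float64(0.0014677410121890972)]
posttop [ 0.5069 -0.5551  0.3123] [np.float64(0.00033271216729371234), np.float64(0.0003327121672935311)]
foot [ 0.506  -0.5543  0.0182] [np.float64(0.0016539454141151547), np.float64(0.0016539454141152757)]
foot [ 0.5131 -0.549   0.008 ]
foot [ 0.5059 -0.5564  0.008 ]
post [ 0.5129 -0.5481  0.305 ]
post [ 0.5084 -0.5578  0.305 ]
[ 0.5096 -0.4826  0.172 ] [ 0.509  -0.5607  0.172 ] -1.578645633818349
```

>>> arm_command:
  moves: "0 0 0 0 -0.07;0 -2 0.5 1 0;0 -3.8 0.5 2 0;0 -3.8 0.5 2 0;0 -3.8 0.5 2 0"

```text
time_s: 19.35
ee_pos: [0.514, -0.1389, 0.1607]
tcp_rot: [2.265, 2.177, 0.0]
force: [0.5, -0.2, -2.6]
width: 0.0231
grip_force: 59.9
```

>>> arm_command:
  moves: "0 -3 0.5 2 0;0 -2.4 0.2 1.2 0;0 0 0 0 0;0 0 0 0 0;0 0 0 0 0"

```text
time_s: 19.85
ee_pos: [0.5189, -0.1911, 0.1298]
tcp_rot: [2.265, 2.177, 0.001]
force: [0.7, 0.8, -1.4]
width: 0.0232
grip_force: 59.9
```

```bash
python3 -c "
from m import *
meas('a')
print(red('sidea.png'))"
```

```text
tcp [ 0.5189 -0.1911  0.1298] tool x [ 0.0394  0.9992 -0.    ] holder yaw -1.6102394340766284 [ 0.6581  0.7705 -1.3853] 0.023200104250649334
lens {'side': ([313.1, 399.6], 0.92), 'top': ([241.2, 459.5], 0.87)}
   side+top [ 0.5104 -0.4804  0.1702] [np.float64(0.0027469544516021426), np.float64(0.002746954451602322)]
camera_stand {'side': ([403.8, 409.0], 0.77), 'top': ([249.6, 473.3], 0.75)}
   side+top [ 0.507  -0.5558  0.0092] [np.float64(0.002679946557904511), np.float64(0.0026799465579046785)]
specimen {'side': ([262.7, 360.0], 0.65), 'top': ([242.6, 400.0], 0.67)}
   side+top [ 0.5069 -0.3357  0.1827] [np.float64(0.005998130160148134), np.float64(0.005998130160147999)]
socket_hole {'side': ([247.1, 343.9], 0.72), 'top': ([238.5, 367.7], 0.65)}
   side+top [ 0.5152 -0.2585  0.1692] [np.float64(0.0028369345282035817), np.float64(0.0028369345282035644)]
pin_collar {'side': ([246.9, 340.9], 0.58)}
handle_grip {'side': ([235.2, 326.5], 0.91), 'top': ([186.8, 306.1], 0.29), 'wrist': ([336.3, 314.0], 0.8)}
   side+top [ 0.6104 -0.0931  0.0876] [np.float64(0.04874933257110496), np.float64(0.04874933257110508)]
   w [ 0.5186 -0.1919  0.1488] [-0.0192 -0.0098 -1.95  ]
[(array([355, 121,  34,  16, 315], dtype=int32), array([128.2952, 370.1111]))]
```

Kinematics and cameras both put the specimen within about 10 mm of the view point, square and level. I lower it 2 mm, let it settle and hand in.

>>> arm_command:
  moves: "0 0 0 0.2 0;0 0 0 0 0;0 0 0 0 0;0 0 0 0 0;0 0 0 0 0"

```text
time_s: 21.4
ee_pos: [0.5187, -0.1917, 0.1273]
tcp_rot: [2.265, 2.177, -0.0]
force: [-0.4, -0.2, -3.2]
width: 0.0231
grip_force: 59.9
```

```bash
python3 -c "
from rig import *
o=observe();print(o['ee_pos'],o['force'],o['grip_force'],abs(o['joint_velocities']).max())
print(job_done())"
```

```text
[ 0.51871556 -0.19174516  0.1273117 ] [-0.44179638 -0.21227367 -3.15493188] 59.90020573139191 0.002560144845086406
the job is handed in; nothing more can be done
None
```

The job is handed in, with no verdict returned: the pin went home and was let go in the cradle, and the arm now holds the pinned holder still by its handle, the specimen facing the lens within about 10 mm of the view point by my measurements.

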